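Move a battery pack from the charger to the label printer

TASK

Move the charged blue battery pack from the black charger to the white label printer: press the charger's orange release key so that the pack springs loose, draw it off along the rail, and slide it onto the printer's rail until the catch clicks and holds it there by itself. Stop pushing at the click, so that the red rubber bumper at the end of the printer's rail is not crushed; do not slam or wrench the pack, press the key gently, and leave the other things on the counter where they are.

Things in the scene. Friction and masses are not known exactly. Their poses are not given: they have to be found in the camera images.
- pack: Blue battery pack, 60 long (x) x 40 wide (y) x 50 high mm, 0.2 kg; origin: centre of its underside; x points to the end that goes onto a rail first (brass contacts). Its lowest 6 mm is a grey foot 40 mm wide that runs under the rail's lips; above, the flat-sided body to grip is 30 mm wide. Four small green bars on top. Starts latched on the charger.
- charger: Black charger, fixed. Origin: on the counter under the centre of the latched pack; x along its rail in the sliding-in direction (away from the robot, within 20 degrees), y to its left, z up. Rail within x -110 to +45 mm, y -33 to +33 mm; key block on the +y side to y = 72 mm; black block behind the rail from x = +41 to +87 mm, 84 mm wide, 40 mm high.
- charger_home (a point): Centre of the latched pack's underside, on the channel floor 14 mm above the counter; axes as the charger's. Walls leave 1.8 mm each side of the foot. Steel lips over the foot from x = -23 to +32 mm (top 11.5 mm above this floor: keep gripping fingertips higher). The pack can be lifted only when its centre is beyond x = -53 mm; draw it to about -58 first.
- charger_key (a point): Centre of the top of the charger's orange release key, 22 x 22 mm, 20 mm above the counter (x = -10, y = +56 mm on the charger). Pressed straight down 5 mm (about 5 to 7 N; firm stop at 5.5 mm) it lowers the catch, and the ejector pushes the pack 12 mm out along -x (it may coast on, to about 40 mm).
- charger_catch (a joint): Charger's release key and catch: 0 m up, 0.0055 m fully pressed. A pack lying over the catch also holds it down 3 to 4 mm.
- charger_ejector (a joint): Compression of the charger's spring ejector: about 0.012 m with the pack latched, 0 m when the pack has sprung out.
- printer: White label printer, fixed. Origin and axes as the charger's: on the counter under the nominal centre of a latched pack, x in the sliding-in direction. Same rail, catch, key and ejector, same sizes and heights. BUT its rail unit is clamped in a lengthwise slot and may stand up to 12 mm nearer or farther in x than nominal, unseen in this pose. White housing from x = +58 to +134 mm, 110 wide, 61 high.
- printer_mouth (a point): On the printer's channel floor (14 mm up) 72 mm before the nominal latched place, axes as the printer's. A pack set down with its underside centre here lies just before the lips. The entrance is flared 6 mm sideways, the lips raised 3 mm at their front ends. Then it slides 72 mm (+-12) in: a few N over the catch, the last 12 mm against 2 to 6 N of spring plus friction; click; 2 mm on is the bumper.
- printer_catch (a joint): Printer's key and catch: 0 m up (free, or clicked into the gap of the pack's foot), 3 to 5 mm while the foot slides over it, 0.0055 m fully pressed.
- printer_ejector (a joint): Compression of the printer's spring ejector, measured on its rail unit: 0 m free, about 0.012 m with the pack latched, 0.014 m where the pack meets the bumper.
- printer_bumper (a joint): Compression of the two red rubber pads at the far end of the printer's rail: 0 m free; about 3 N per mm. A pack pushed more than 2 mm past the click touches them; they must not be crushed (1.5 mm, 4 to 5 N beyond the push at the click, is too much).
- cocoa_tin: Green tin with a gold lid, 60 mm across, 64 mm high; bystander, loose.
- timer: White square minute timer with black dial, 56 x 56 x 27 mm; bystander, loose.
- ribbon_spool: Spool of gold ribbon, 62 mm across, 24 mm high; bystander, loose.
- mini_box: Small white gift box with gold ribbon, 55 x 55 x 43 mm; bystander, loose.
- praline_10: Heart-shaped praline with white top, 24 x 26 x 14 mm; bystander, loose.
Not all that is in view belongs to the job. Of the things shaped like the pack, the blue one is meant.

How it is judged:
By the outcome, as a careful person would: the job done as asked, in the order asked, and still so for the second after the job is handed in, with the robot touching nothing.
It also fails if it takes over 69 s, if anything falls off the work surface, if the arm or the gripper's body presses on something with over 40 N, if the wrist force passes 120 N, or if a joint passes its speed limit or range.

ROBOT

A 6-joint arm with a two-finger parallel gripper is mounted at the origin on a cart in front of the work surface, level with it; the furniture and walls round the work are solid. World frame = base frame: x ahead of the robot, y to its left, z up, the work surface at z = 0. Lengths are in mm, angles in rad, forces in N, time in s.
With the tool pointing down it reaches from about 275 to 1000 mm from the base axis. Payload 8.4 kg.
Tool frame: the origin (TCP) lies at the very end of the fingers, on their centre line; the grasp point (between the pads) lies 19 mm behind it (r.pinch_z is the distance from the TCP to the grasp point, in mm); z points along the fingers, y is the direction in which the jaws open and shut (so a half turn about z gives the same grasp; the last joint's range is limited). The gripper opens to 85 mm and grips with 20 to 120 N. Pads are 22 mm wide; open, the fingers measure 114 mm over their backs; the gripper's body (76 mm by 85 mm) begins 54 mm behind the grasp point. The pads swing forward as they close: fully open they stand 13 mm farther back than shut.
Start: joints at [-1.3, 0.353, 1.633, -0, 1.155, -0.002], TCP at [168.391, -601.891, 231.281] pointing down, gripper open.
Joint ranges: [-2.63, 2.63], [-0.92, 2.1], [0.06, 2.66], [-1.3, 4.44], [0, 2.69], [-3.02, 3.02]. Speed limits (rad/s): [2.22, 2.22, 2.79, 3.14, 3.14, 3.14].

INTERFACE

Orientations are given as [roll, pitch, yaw] about the fixed x, y, z axes, in that order (R = Rz(yaw) Ry(pitch) Rx(roll)).
In Python, from rig import r, optics gives the robot as it stands.
- The arm moves only by the shell command python3 -m creep 'ROWS' [FORCE]. ROWS is JSON, a list of rows, each an object with "dp": the shift along the tool's x, y, z in mm, a list of three; "angular": the turn, a rotation vector about the tool's x, y, z in rad, a list of three; "fingers": the finger opening in mm, from 0 to 85.4. In form: [{"dp": [dx, dy, dz], "angular": [wx, wy, wz], "fingers": fingers}, ...]. A call has 1 to 5 rows; each row is the pose to reach, as a shift and turn from the pose commanded when the call began, along the tool's axes at that moment; what a row does not reach only later rows make up. A row lasts 1/12 s, in which the tool goes at most 41.7 mm and 7.16 degrees, less where a joint would pass 70% of its speed; a pose out of reach is approached as far as the arm can. A call with a gripper value outside its range is refused whole. The fingers move at their own pace and stop on an object; FORCE is the grip in N (left out, the last holds). Time passes only in rows, so rows that repeat a pose let the fingers close. It gives the time, the measured TCP pose, the force and the opening at its end, in the units of the state.
- r.sense(): the state, without advancing time (a new reading comes with each control period).
- optics.grab_frame(name): name is "side" or "top"; returns the picture (480x640x3 uint8, blue, green, red); there is no depth.
- optics.camera_params(name): a dict with "fx", "fy", "cx", "cy" (pixels), "eye" and "rotation" of the camera in the world. Camera axes: x right, y up, looking along -z (the intrinsics and any distortion apply to the point x, -y, -z); pixel columns grow to the right and rows downward; lengths in mm; the calibration is good to about 2 mm. A picture is of the moment at which its call begins. camera_params takes no time and is no camera call.
- r.sign_off(): hands the job in, once; it reports no verdict.
The state is a dict: "clock": time; "qpos": joint angles; "qvel": joint speeds; "joint_efforts": joint torques, N m; "eef_pos": TCP position; "tcp_rot": TCP orientation; "contact_force": force on the tool from outside, world axes, zero at the start; "wrist_torque": the same for the moment, N m; "opening": opening from 0.0 (shut) to 1.0 (fully open).
Only numpy, scipy, OpenCV 4.12 (cv2) and the standard library are available. Lean on these libraries where they do the work, as an engineer would, in place of code of your own. Each camera call takes 0.05 s, during which the arm holds its last target.

## Working session

There is one attempt and no reset: what is moved stays moved. The work goes in short steps, Python scripts to look and compute and a shell command to move; the robot and the scene stay as the last step left them, time stands still between calls to the robot, and variables do not carry over. Pictures are saved under pics/ and viewed, and the job is handed in when it is done.

```bash
ls; mkdir -p pics
python3 - <<'E'
from rig import r, optics
import cv2
for n in("top","side"):
    im=optics.grab_frame(n); cv2.imwrite(f"pics/{n}0.png",im); print(n,optics.camera_params(n))
print(r.sense(), r.pinch_z)
E
```

```text
pics
top {'fx': 477.01203558867076, 'fy': 477.01203558867076, 'cx': 327.9510548206836, 'cy': 242.16277396069765, 'eye': array([ 405.34495441,  -37.60940369, 1201.87545149]), 'rotation': array([ 0.13004209,  0.00213562, -1.59868563])}
side {'fx': 551.2086631054971, 'fy': 551.2086631054971, 'cx': 315.6976695054562, 'cy': 234.7279175897841, 'eye': array([  5.5775185 , 684.57656802, 861.17693512]), 'rotation': array([ 0.83342601, -0.00870596, -2.47667252])}
{'clock': 0.1, 'qpos': array([-1.30035172e+00,  3.53601213e-01,  1.63406108e+00,  9.39706432e-06,
        1.15518635e+00, -2.39152414e-03]), 'qvel': array([ 0.00173055, -0.0006702 , -0.0016347 , -0.00054573, -0.00077475,
       -0.00080612]), 'joint_efforts': array([-3.79295852e-04, -6.06355762e+01, -3.42819536e+01, -1.26829499e-05,
        3.93957045e-03,  3.96107407e-05]), 'eef_pos': array([ 168.30924716, -601.4698477 ,  230.62224282]), 'tcp_rot': array([-3.14033669e+00, -1.15960168e-05,  2.72832327e-01]), 'contact_force': array([-0.88884971, -1.26081206,  0.64062777]), 'wrist_torque': array([ 0.03638572, -0.01554802, -0.05246991]), 'opening': 0.9992449673510138} 18.700000000000003
```

View pics/top0.png

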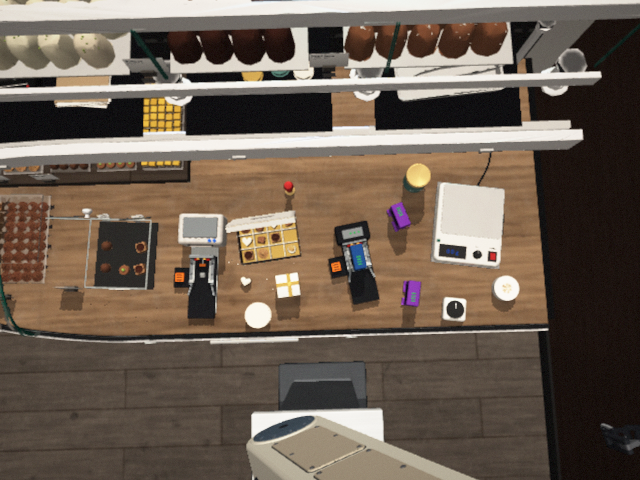

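View pics/side0.png

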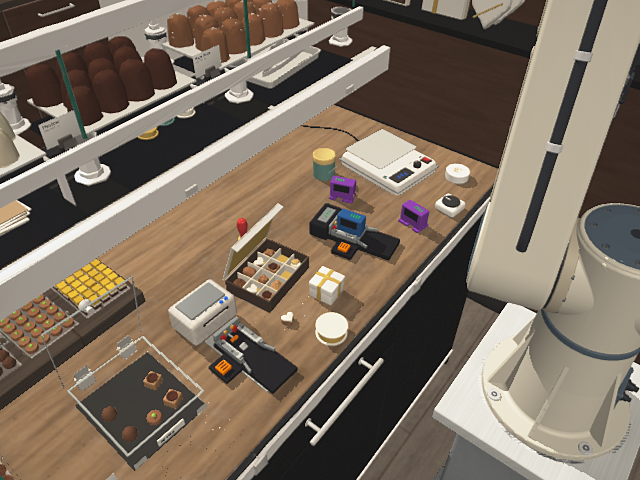

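The top view shows the charger with the blue pack at about (358,258) and the printer at about (202,265), its orange key at (181,277). The pack-shaped things are blue (358,258), purple (399,216) and purple (412,293). The blue one, on the charger rail, fits the description. I'll confirm it in an enlarged crop.

```bash
cat > h.py <<'E'
import numpy as np, cv2
from rig import r, optics
from scipy.spatial.transform import Rotation as R
def ray(n,u,v):
    c=optics.camera_params(n); d=np.array([(u-c['cx'])/c['fx'],-(v-c['cy'])/c['fy'],-1.])
    return c['eye'],R.from_euler('xyz',c['rotation']).apply(d)
def onz(n,u,v,z):
    e,d=ray(n,u,v); return e+d*(z-e[2])/d[2]
def proj(n,p):
    c=optics.camera_params(n); q=R.from_euler('xyz',c['rotation']).inv().apply(np.asarray(p,float)-c['eye'])
    return np.array([c['cx']+c['fx']*q[0]/-q[2], c['cy']-c['fy']*q[1]/-q[2]])
def tri(ut,us):
    e1,d1=ray('top',*ut); e2,d2=ray('side',*us)
    A=np.stack([d1,-d2],1); s=np.linalg.lstsq(A,e2-e1,rcond=None)[0]
    a,b=e1+d1*s[0],e2+d2*s[1]; return (a+b)/2,np.linalg.norm(a-b)
E
python3 - <<'E'
from h import *
t=cv2.imread('pics/top0.png'); s=cv2.imread('pics/side0.png')
def crop(im,x,y,w,h): return cv2.resize(im[y:y+h,x:x+w],(400,300),interpolation=cv2.INTER_CUBIC)
a=np.hstack([crop(t,310,213,120,90),crop(t,150,205,160,120)])
b=np.hstack([crop(s,290,180,140,105),crop(s,160,270,160,120)])
cv2.imwrite('pics/crop0.png',np.vstack([a,b]))
for n,im in(('top',t),('side',s)):
    hsv=cv2.cvtColor(im,cv2.COLOR_BGR2HSV)
    for nm,lo,hi in(('orange',(5,180,180),(18,255,255)),('blue',(98,120,60),(118,255,255)),('green',(40,120,100),(85,255,255))):
        m=cv2.inRange(hsv,lo,hi); k,l,st,c=cv2.connectedComponentsWithStats(m)
        for i in range(1,k):
            if st[i,4]>(25 if nm!='green' else 3): print(n,nm,st[i],c[i].round(1), onz(n,*c[i],20 if nm=='orange' else 64).round(1))
E
```

```text
top orange [331 262  10  10  77] [335.7 266.4] [498.8 -57.   20. ]
top orange [175 273   9   9  78] [179.1 276.9] [483.5 331.7  20. ]
top blue [350 244  17  26 262] [357.6 256.3] [ 517.9 -109.4   64. ]
top green [357 256   4   4  12] [358.5 257.5] [ 515.1 -111.4   64. ]
top green [358 263   3   2   4] [359.2 263.8] [ 500.  -112.7   64. ]
side orange [338 242  12  10  65] [343.3 246.6] [499.2 -56.1  20. ]
side orange [215 360  16  15 108] [222.8 366.7] [484.2 332.3  20. ]
side blue [337 209  29  28 426] [351.2 222.1] [505.8 -92.   64. ]
side green [417 207   4   4   6] [418.5 208.5] [ 413.7 -226.4   64. ]
side green [353 215   7   4  12] [356.3 216.3] [ 508.4 -115.3   64. ]
side green [ 43 302   3   2   5] [ 44.2 302.6] [823.8 458.6  64. ]
side green [ 50 307   3   2   4] [ 51.  307.8] [802.6 457.8  64. ]
side green [ 13 312   3   2   4] [ 14.  312.2] [846.2 506.4  64. ]
side green [ 39 315   3   3   6] [ 39.8 316.2] [800.6 482.   64. ]
side green [ 58 314   3   2   4] [ 59.  314.2] [777.2 457.5  64. ]
side green [  1 319   3   3   6] [  2.  320.2] [845.9 529.9  64. ]
side green [ 47 321   2   2   4] [ 47.5 321.5] [778.5 480.2  64. ]
side green [ 27 324   3   2   5] [ 28.2 324.6] [799.3 505.9  64. ]
side green [  7 326   3   2   4] [  8.  326.5] [823.7 530.9  64. ]
side green [ 35 329   3   3   5] [ 35.8 330.2] [777.  504.4  64. ]
side green [ 54 328   3   2   4] [ 54.8 328.2] [754.4 480.8  64. ]
side green [ 22 339   3   2   5] [ 23.2 339.6] [775.5 529.7  64. ]
side green [ 29 345   3   2   4] [ 30.  345.5] [754.5 529.3  64. ]
side green [152 414   3   3   8] [153.1 415.1] [480.8 482.6  64. ]
```

View pics/crop0.png

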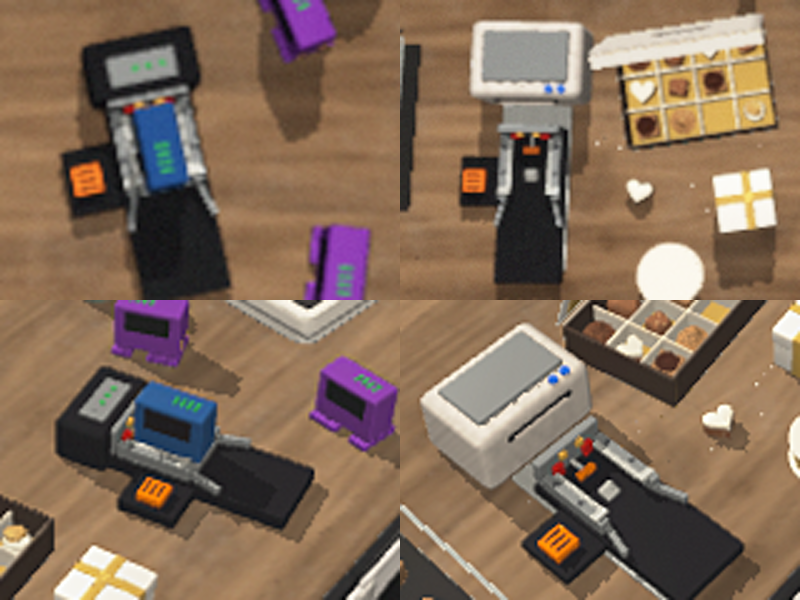

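The crop confirms it: the blue pack with green bars sits latched on the black charger, and the printer rail is empty. The key positions from the two views agree within 1 mm. Next I need each unit's yaw.

Run:
```python
from h import *
t=cv2.imread('pics/top0.png'); g=cv2.cvtColor(t,cv2.COLOR_BGR2GRAY)
hsv=cv2.cvtColor(t,cv2.COLOR_BGR2HSV)
def blob(m,seed,z,nm):
    k,l,st,c=cv2.connectedComponentsWithStats(m); ii=l[seed[1],seed[0]]
    if ii==0: print(nm,'seed off',hsv[seed[1],seed[0]]);return
    cn=max(cv2.findContours((l==ii).astype(np.uint8),0,1)[0],key=cv2.contourArea)
    rc=cv2.minAreaRect(cn.astype(np.float32)); b=cv2.boxPoints(rc)
    W=np.array([onz('top',*p,z)[:2] for p in b]); 
    print(nm,st[ii],'cen',W.mean(0).round(1))
    for i in range(4):
        d=W[(i+1)%4]-W[i]; print('   len %.1f ang %.2f'%(np.linalg.norm(d),np.degrees(np.arctan2(d[1],d[0]))))
blob(cv2.inRange(hsv,(98,120,60),(118,255,255)),(357,252),64,'pack')
dark=cv2.inRange(hsv,(0,0,0),(180,255,45))
blob(dark,(365,288),14,'apronC'); blob(dark,(202,300),14,'apronP')
print(hsv[288,365],hsv[300,202],hsv[240,345],hsv[232,190],hsv[320,300])
blob(cv2.inRange(hsv,(0,0,170),(180,50,255)),(182,225),61,'housing')
blob(cv2.inRange(hsv,(0,0,110),(180,60,190)),(200,225),61,'screenP')
# apron edges: per-row gradient peaks, line fit
def edge(rows,c0,c1,z,nm,sgn):
    # gradient of brightness of given sign nearest
    P=[]
    for v in rows:
        a=int(round(np.interp(v,[rows[0],rows[-1]],[c0,c1])))
        x=np.arange(a-4,a+5); w=np.gradient(g[v].astype(float))[x]*sgn; w=np.clip(w,0,None)
        u=(w*x).sum()/w.sum(); P.append(onz('top',u,v,z)[:2])
    P=np.array(P); f=np.polyfit(P[:,0],P[:,1],1); res=(P[:,1]-np.polyval(f,P[:,0])).std()
    print(nm,'yaw %.2f res %.2f  y at x=%.0f: %.1f'%(np.degrees(np.arctan(f[0])),res,P[:,0].mean(),P[:,1].mean()))
edge(range(280,299),349,353,14,'C left',-1)
edge(range(280,295),375,378,14,'C right',1)
edge(range(292,316),190,189,14,'P left',-1)
edge(range(292,316),215,215,14,'P right',1)
```

```text
pack [350 244  17  26 262] cen [ 516.9 -109.7]
   len 29.8 ang -79.65
   len 58.9 ang -170.30
   len 29.6 ang 100.28
   len 58.9 ang 9.89
apronC [349 269  30  35 769] cen [ 450.4 -121.7]
   len 64.2 ang -79.09
   len 80.4 ang -169.74
   len 63.6 ang 100.81
   len 80.3 ang 10.65
apronP [ 188  259   27   60 1053] cen [454.2 278.7]
   len 65.1 ang -91.61
   len 145.9 ang -179.82
   len 64.0 ang 88.41
   len 145.9 ang 0.58
[150   8  32] [ 0  0 31] [120   9  30] [ 42   8 153] [ 14 118 128]
housing [178 214  45  29 578] cen [598.  269.6]
   len 68.8 ang 0.74
   len 107.1 ang -91.62
   len 68.7 ang -179.95
   len 106.3 ang 88.39
screenP [183 217  35  22 717] cen [599.2 269.6]
   len 82.7 ang -91.62
   len 51.5 ang -179.87
   len 82.2 ang 88.38
   len 51.6 ang 0.66
C left yaw 4.91 res 1.87  y at x=442: -89.3
C right yaw 10.41 res 0.36  y at x=445: -157.1
P left yaw -4.44 res 0.82  y at x=418: 310.7
P right yaw 3.94 res 1.21  y at x=416: 245.3
```

Run:
```python
from h import *
t=cv2.imread('pics/top0.png'); s=cv2.imread('pics/side0.png')
a=cv2.resize(t[205:325,165:245],None,fx=5,fy=5,interpolation=cv2.INTER_CUBIC)
b=cv2.resize(t[215:305,325:385],None,fx=6.66,fy=6.66,interpolation=cv2.INTER_CUBIC)[:600]
cv2.imwrite('pics/crop1.png',np.hstack([a,b[:600] if b.shape[0]>=600 else np.vstack([b,np.zeros((600-b.shape[0],b.shape[1],3),np.uint8)])])[:, :800])
lsd=cv2.createLineSegmentDetector()
for n,im,regs in(('top',t,{'P':(165,205,245,325),'C':(325,215,385,305)}),('side',s,{'P':(160,270,320,395),'C':(290,180,405,270)})):
    L=lsd.detect(cv2.cvtColor(im,6))[0][:,0]
    for k,(x0,y0,x1,y1) in regs.items():
        for l in L:
            if min(l[0],l[2])>x0 and max(l[0],l[2])<x1 and min(l[1],l[3])>y0 and max(l[1],l[3])<y1:
                for z in (14,):
                    A=onz(n,l[0],l[1],z);B=onz(n,l[2],l[3],z); d=B-A; ln=np.linalg.norm(d); an=(np.degrees(np.arctan2(d[1],d[0]))+90)%180-90
                    if ln>30 and abs(an)<22: print(n,k,l.round(1),'len %.0f ang %.2f'%(ln,an),A[:2].round(0),B[:2].round(0))
```

```text
top P [193.9 280.7 194.9 260.6] len 50 ang -2.53 [474. 297.] [524. 294.]
top P [212.3 281.8 213.7 258.1] len 59 ang -3.17 [469. 251.] [529. 248.]
top P [214.2 296.9 214.  310.6] len 34 ang -0.38 [432. 246.] [398. 246.]
top P [208.7 259.4 207.3 280.7] len 53 ang -3.47 [526. 260.] [472. 263.]
top P [190.3 264.7 187.9 283.4] len 47 ang -6.86 [514. 306.] [467. 311.]
top P [215.5 275.6 215.7 295.6] len 50 ang 0.80 [485. 243.] [435. 242.]
top P [239.1 231.9 241.3 248.2] len 42 ang 7.23 [593. 184.] [552. 178.]
top P [178.8 214.4 177.4 240.7] len 67 ang -2.33 [642. 336.] [575. 339.]
top P [187.1 300.7 192.4 284.2] len 42 ang -17.46 [425. 313.] [465. 300.]
top P [221.3 240.6 222.1 215.6] len 64 ang -1.75 [572. 228.] [636. 226.]
top P [172.8 291.9 173.4 268.1] len 59 ang -0.73 [447. 349.] [506. 348.]
top P [239.9 264.3 236.9 239.4] len 64 ang 6.72 [511. 182.] [574. 189.]
top P [217.6 218.1 216.5 235.7] len 45 ang -3.47 [630. 238.] [585. 241.]
top P [187.1 323.1 187.3 301.8] len 52 ang -0.14 [370. 312.] [422. 312.]
top P [216.6 258.1 216.2 273.1] len 38 ang -1.38 [528. 240.] [491. 241.]
top P [
[... 2579 characters left out ...]
3. -74.]
side C [324.4 240.5 311.1 235.2] len 35 ang 7.85 [548. -51.] [583. -46.]
side C [328.8 232.5 356.  241.9] len 68 ang 10.97 [557. -79.] [489. -92.]
side C [329.5 181.3 350.7 186.5] len 57 ang 16.45 [ 673. -236.] [ 618. -253.]
side C [350.4 208.5 328.7 198.2] len 65 ang 0.86 [ 568. -180.] [ 633. -179.]
side C [338.8 216.2 358.5 221.9] len 50 ang 14.02 [ 573. -140.] [ 524. -152.]
side C [370.9 213.3 350.8 208.7] len 50 ang 18.69 [ 519. -196.] [ 567. -180.]
side C [347.  192.7 334.2 190.1] len 33 ang 20.09 [ 611. -226.] [ 642. -214.]
side C [357.5 197.  367.2 202.6] len 31 ang -6.19 [ 580. -228.] [ 549. -225.]
side C [354.5 229.  340.6 224.4] len 35 ang 11.77 [ 517. -126.] [ 552. -119.]
```

View pics/crop1.png

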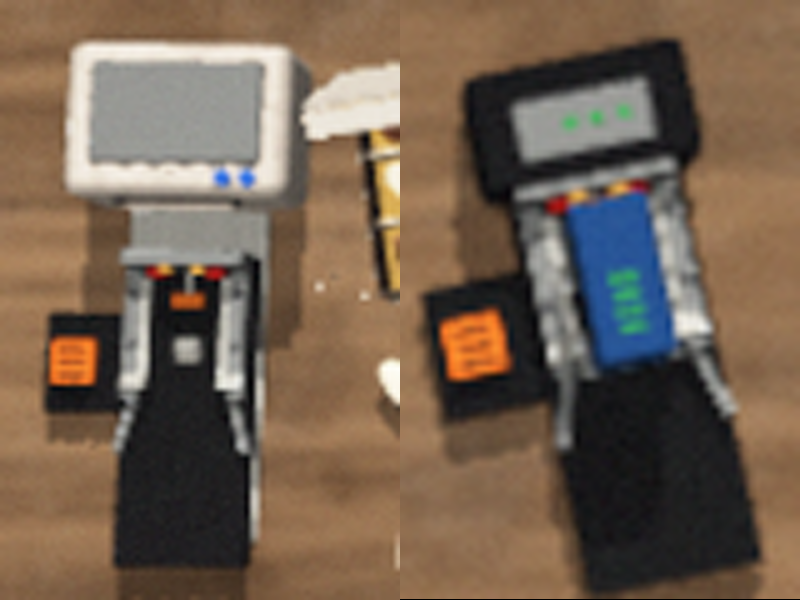

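The blue pack is confirmed. Lip and housing edges put the printer at a yaw of about -2.6°. The charger's pack and block edges put it at about 10°. Charger origin is about (518,-110). Printer origin, taken from its key, is about (491,275.6). The housing comes out about 10 mm farther than the key implies, so the rail unit is probably shifted, which means detecting the click by force.

```bash
cat >> h.py <<'E'
def plan(pos,yawdeg):
    s=r.sense(); R0=R.from_euler('xyz',s['tcp_rot']); Rt=R.from_euler('xyz',[np.pi,0,np.radians(yawdeg)])
    print('now',s['eef_pos'].round(1),'rpy',np.degrees(s['tcp_rot']).round(2),'F',s['contact_force'].round(1),'open',round(s['opening'],3),'t',round(s['clock'],2))
    print('dp',R0.inv().apply(np.array(pos)-s['eef_pos']).round(1),'ang',(R0.inv()*Rt).as_rotvec().round(4))
E
python3 - <<'E'
from h import *
plan([499,-56.5,120],10)
E
```

```text
now [ 168.3 -601.5  230.6] rpy [-179.93   -0.     15.63] F [-0.9 -1.3  0.6] open 0.999 t 0.1
dp [ 465.3 -435.6  111.2] ang [-0.0013  0.0001  0.0983]
```

```bash
python3 -m creep '[{"dp":[150,-140,20],"angular":[0,0,0.03],"fingers":0},{"dp":[150,-140,20],"angular":[0,0,0.1],"fingers":0},{"dp":[150,-140,20],"angular":[0,0,0.1],"fingers":0},{"dp":[150,-140,20],"angular":[0,0,0.1],"fingers":0},{"dp":[150,-140,20],"angular":[0,0,0.1],"fingers":0}]' 20
python3 -c "
from h import *
plan([499,-56.5,120],10)"
```

```text
clock: 0.52
eef_pos: [275.5, -424.5, 210.8]
tcp_rot: [-3.141, 0.0, 0.172]
contact_force: [1.1, -0.3, -0.2]
opening: 0.299
now [ 275.5 -424.5  210.8] rpy [-1.7996e+02  1.0000e-02  9.8700e+00] F [ 1.1 -0.3 -0.2] open 0.299 t 0.52
dp [ 283.3 -324.2   91. ] ang [-0.0008  0.0001 -0.0024]
```

```bash
python3 -m creep '[{"dp":[140,-160,40],"angular":[0,0,0],"fingers":0},{"dp":[140,-160,40],"angular":[0,0,0],"fingers":0},{"dp":[140,-160,40],"angular":[0,0,0],"fingers":0},{"dp":[140,-160,40],"angular":[0,0,0],"fingers":0},{"dp":[140,-160,40],"angular":[0,0,0],"fingers":0}]'
python3 -m creep '[{"dp":[141,-162,50],"angular":[0,0,0],"fingers":0},{"dp":[141,-162,50],"angular":[0,0,0],"fingers":0},{"dp":[141,-162,50],"angular":[0,0,0],"fingers":0},{"dp":[141,-162,50],"angular":[0,0,0],"fingers":0},{"dp":[141,-162,50],"angular":[0,0,0],"fingers":0}]'
python3 -c "
from h import *
plan([499,-56.5,50],10)"
```

```text
clock: 0.93
eef_pos: [381.9, -249.8, 172.5]
tcp_rot: [3.142, -0.0, 0.172]
contact_force: [0.2, -0.6, 0.8]
opening: -0.001
clock: 1.35
eef_pos: [486.9, -76.0, 125.0]
tcp_rot: [3.142, 0.0, 0.173]
contact_force: [0.6, 0.1, 0.3]
opening: 0.003
now [486.9 -76.  125. ] rpy [1.80e+02 1.00e-02 9.91e+00] F [0.6 0.1 0.3] open 0.003 t 1.35
dp [ 15.3 -17.1  75. ] ang [ 0.      0.0001 -0.0016]
```

```bash
python3 -m creep '[{"dp":[15.5,-17,20],"angular":[0,0,0],"fingers":0},{"dp":[15.5,-17,50],"angular":[0,0,0],"fingers":0},{"dp":[15.5,-17,75],"angular":[0,0,0],"fingers":0},{"dp":[15.5,-17,75],"angular":[0,0,0],"fingers":0}]'
python3 - <<'E'
from h import *
plan([499,-56.5,24],10)
t=optics.grab_frame('top'); s=optics.grab_frame('side')
cv2.imwrite('pics/c2.png',np.hstack([cv2.resize(t[190:310,290:420],(400,370)),cv2.resize(s[150:270,280:410],(400,370))]))
print(proj('top',r.sense()['eef_pos']),proj('side',r.sense()['eef_pos']))
E
```

```text
clock: 1.68
eef_pos: [495.6, -57.5, 46.5]
tcp_rot: [-3.14, 0.007, 0.174]
contact_force: [-1.0, -0.6, 0.4]
opening: 0.001
now [495.6 -57.5  46.5] rpy [-179.88    0.4     9.98] F [-1.  -0.6  0.4] open 0.001 t 1.68
dp [ 3.7 -0.4 22.5] ang [-0.0021  0.0069 -0.0003]
[336.52276526 265.76463153] [345.01488712 236.31762265]
```

View pics/c2.png

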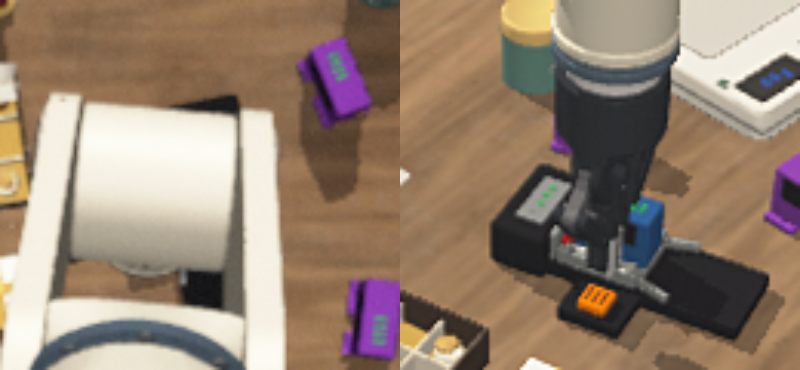

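The side view shows the closed tips at about (345,236) px, straight above the orange key at (343,247), and clear of the lips. I'll lower slowly.

```bash
python3 -m creep '[{"dp":[0,0,10],"angular":[0,0,0],"fingers":0},{"dp":[0,0,20],"angular":[0,0,0],"fingers":0},{"dp":[0,0,24],"angular":[0,0,0],"fingers":0},{"dp":[0,0,26],"angular":[0,0,0],"fingers":0},{"dp":[0,0,26],"angular":[0,0,0],"fingers":0}]'
python3 -c "
from h import *
plan([499,-56.5,20],10)"
```

```text
clock: 2.2
eef_pos: [498.5, -58.8, 24.3]
tcp_rot: [-3.142, 0.0, 0.172]
contact_force: [-1.5, 0.1, -0.2]
opening: 0.001
now [498.5 -58.8  24.3] rpy [-1.7999e+02  2.0000e-02  9.8800e+00] F [-1.5  0.1 -0.2] open 0.001 t 2.2
dp [ 0.9 -2.2  4.3] ang [-0.0001  0.0003 -0.0021]
```

```bash
python3 -m creep '[{"dp":[0.5,-2,0],"angular":[0,0,0],"fingers":0},{"dp":[0.5,-2,2],"angular":[0,0,0],"fingers":0},{"dp":[0.5,-2,4],"angular":[0,0,0],"fingers":0},{"dp":[0.5,-2,5],"angular":[0,0,0],"fingers":0},{"dp":[0.5,-2,6],"angular":[0,0,0],"fingers":0}]'
python3 -m creep '[{"dp":[0,0,0.7],"angular":[0,0,0],"fingers":0},{"dp":[0,0,1.4],"angular":[0,0,0],"fingers":0}]'
```

```text
clock: 2.62
eef_pos: [499.1, -56.5, 18.6]
tcp_rot: [3.142, -0.0, 0.173]
contact_force: [-0.2, 1.0, 4.3]
opening: -0.001
clock: 2.78
eef_pos: [499.1, -56.5, 17.3]
tcp_rot: [-3.142, -0.0, 0.173]
contact_force: [-0.7, 1.7, 4.1]
opening: 0.0
```

```bash
python3 -m creep '[{"dp":[0,0,0.7],"angular":[0,0,0],"fingers":0},{"dp":[0,0,1.4],"angular":[0,0,0],"fingers":0}]'; python3 -m creep '[{"dp":[0,0,0.5],"angular":[0,0,0],"fingers":0},{"dp":[0,0,1.0],"angular":[0,0,0],"fingers":0},{"dp":[0,0,1.0],"angular":[0,0,0],"fingers":0}]'
python3 - <<'E'
from h import *
s=optics.grab_frame('side')
cv2.imwrite('pics/c3.png',cv2.resize(s[150:270,280:440],(800,600)))
E
```

```text
clock: 2.95
eef_pos: [499.1, -56.5, 15.8]
tcp_rot: [3.142, -0.0, 0.173]
contact_force: [-0.1, 2.5, 3.5]
opening: -0.004
clock: 3.2
eef_pos: [499.0, -56.5, 14.7]
tcp_rot: [3.142, -0.0, 0.173]
contact_force: [-0.2, 2.9, 4.8]
opening: 0.002
```

View pics/c3.png

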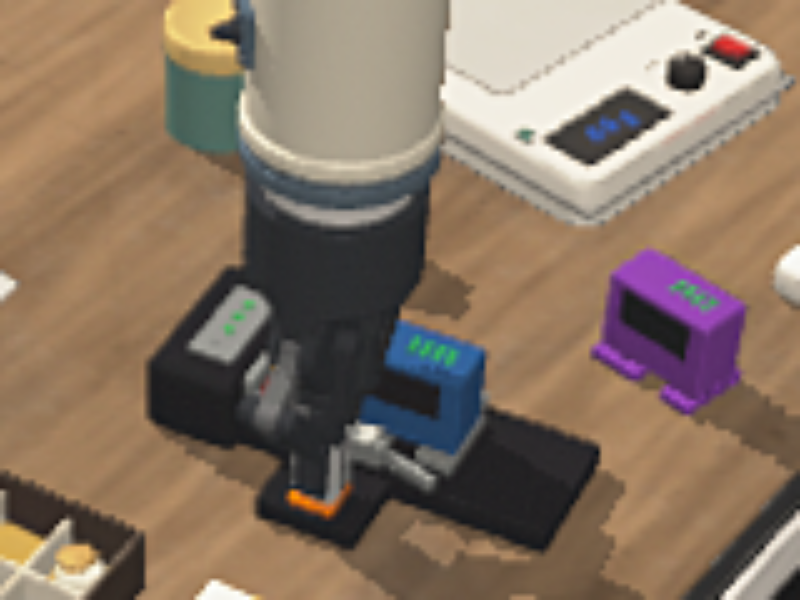

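The pack has sprung out: its green bars went from about (356,216) to about (367,220) px. I'll raise the arm and locate the pack.

```bash
python3 -m creep '[{"dp":[0,0,-10],"angular":[0,0,0],"fingers":0},{"dp":[0,0,-40],"angular":[0,0,0],"fingers":0},{"dp":[0,0,-80],"angular":[0,0,0],"fingers":50},{"dp":[0,0,-110],"angular":[0,0,0],"fingers":50},{"dp":[0,0,-110],"angular":[0,0,0],"fingers":50}]'
python3 - <<'E'
from h import *
t=optics.grab_frame('top');s=optics.grab_frame('side')
cv2.imwrite('pics/c4.png',np.hstack([cv2.resize(t[190:310,290:420],(400,370)),cv2.resize(s[150:270,280:410],(400,370))]))
for n,im in(('top',t),('side',s)):
    hsv=cv2.cvtColor(im,cv2.COLOR_BGR2HSV)
    for nm,lo,hi in(('blue',(98,120,60),(118,255,255)),('green',(40,120,100),(85,255,255))):
        m=cv2.inRange(hsv,lo,hi); m[:200]=0;m[310:]=0;m[:,:300]=0;m[:,420:]=0
        k,l,st,c=cv2.connectedComponentsWithStats(m)
        for i in range(1,k):
            if st[i,4]>5: print(n,nm,st[i],c[i].round(1),onz(n,*c[i],64).round(1))
E
```

```text
clock: 3.67
eef_pos: [501.9, -57.1, 130.6]
tcp_rot: [3.139, -0.008, 0.173]
contact_force: [1.1, -0.9, 0.7]
opening: 0.418
top blue [356 274   9   8  51] [359.5 277.6] [ 466.8 -112.1   64. ]
side blue [347 212  30  29 450] [362.4 226. ] [479.3 -96.7  64. ]
side green [362 217  10   6  20] [366.8 219.8] [ 483.6 -120.2   64. ]
```

View pics/c4.png

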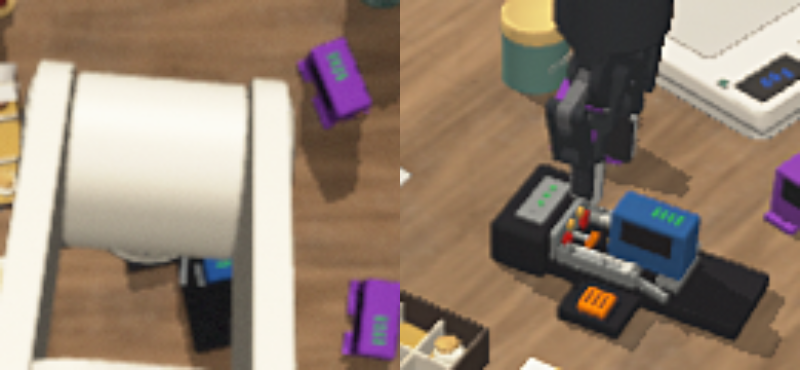

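The side view shows the pack about 26 mm out along the rail, with its bars at (367,220) px. Its centre is about (492,-114.5). Grasping there.

```bash
python3 -m creep '[{"dp":[0,30,0],"angular":[0,0,0],"fingers":50},{"dp":[-15,55,0],"angular":[0,0,0],"fingers":50},{"dp":[-15,55,0],"angular":[0,0,0],"fingers":50},{"dp":[-15,55,0],"angular":[0,0,0],"fingers":50}]'
python3 -c "
from h import *
plan([492.4,-114.5,36],10)"
```

```text
clock: 4.1
eef_pos: [491.9, -114.0, 123.5]
tcp_rot: [-3.141, 0.003, 0.171]
contact_force: [0.0, 1.1, -0.7]
opening: 0.583
now [ 491.9 -114.   123.5] rpy [-1.7994e+02  1.6000e-01  9.7700e+00] F [ 0.   1.1 -0.7] open 0.583 t 4.1
dp [ 0.6  0.6 87.5] ang [-0.0011  0.0028 -0.004 ]
```

```bash
python3 -m creep '[{"dp":[0.5,0.5,25],"angular":[0,0,0],"fingers":50},{"dp":[0.5,0.5,50],"angular":[0,0,0],"fingers":50},{"dp":[0.5,0.5,75],"angular":[0,0,0],"fingers":50},{"dp":[0.5,0.5,87],"angular":[0,0,0],"fingers":50},{"dp":[0.5,0.5,87],"angular":[0,0,0],"fingers":50}]'
python3 -m creep '[{"dp":[0,0,0],"angular":[0,0,0],"fingers":50},{"dp":[0,0,0],"angular":[0,0,0],"fingers":40}]'
python3 - <<'E'
from h import *
plan([492.4,-114.5,35],10)
s=optics.grab_frame('side')
cv2.imwrite('pics/c5.png',cv2.resize(s[150:270,280:440],(800,600)))
E
```

```text
clock: 4.52
eef_pos: [491.4, -112.3, 34.5]
tcp_rot: [-3.139, 0.006, 0.173]
contact_force: [-0.8, -0.1, -0.2]
opening: 0.584
clock: 4.68
eef_pos: [494.4, -113.3, 38.1]
tcp_rot: [-3.142, -0.0, 0.173]
contact_force: [1.1, -0.2, 1.0]
opening: 0.475
now [ 494.4 -113.3   38.1] rpy [-180.     -0.      9.92] F [ 1.1 -0.2  1. ] open 0.475 t 4.68
dp [-2.2  0.8  3.1] ang [-0.     -0.0001 -0.0014]
```

View pics/c5.png

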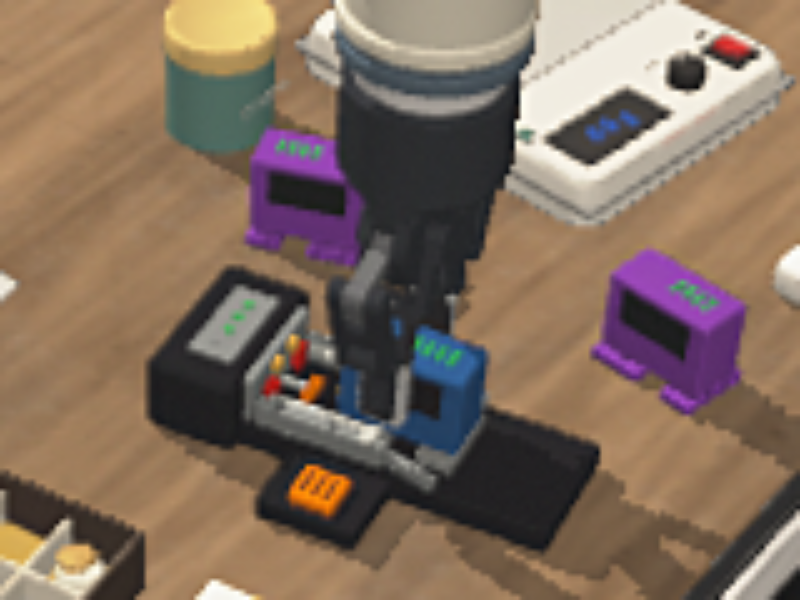

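The open fingers straddle the blue pack, slightly forward of its middle. I'll shift about 3 mm back, lower 2 mm and close.

```bash
python3 -m creep '[{"dp":[-3,0.8,2],"angular":[0,0,0],"fingers":40},{"dp":[-3,0.8,2],"angular":[0,0,0],"fingers":34},{"dp":[-3,0.8,2],"angular":[0,0,0],"fingers":28},{"dp":[-3,0.8,2],"angular":[0,0,0],"fingers":25},{"dp":[-3,0.8,2],"angular":[0,0,0],"fingers":25}]' 50
python3 -m creep '[{"dp":[0,0,0],"angular":[0,0,0],"fingers":22},{"dp":[0,0,0],"angular":[0,0,0],"fingers":22},{"dp":[0,0,0],"angular":[0,0,0],"fingers":22}]' 50
```

```text
clock: 5.15
eef_pos: [491.3, -115.1, 36.3]
tcp_rot: [3.142, -0.0, 0.173]
contact_force: [-1.3, -0.5, 6.1]
opening: 0.34
clock: 5.4
eef_pos: [491.3, -115.0, 36.3]
tcp_rot: [3.142, -0.0, 0.173]
contact_force: [-1.8, 0.4, 6.4]
opening: 0.342
```

Gripped at 29 mm, as expected for the 30 mm body. Drawing it back along the rail.

```bash
python3 -m creep '[{"dp":[-3,0,-0.2],"angular":[0,0,0],"fingers":22},{"dp":[-8,0,-0.3],"angular":[0,0,0],"fingers":22},{"dp":[-13,0,-0.3],"angular":[0,0,0],"fingers":22},{"dp":[-18,0,-0.3],"angular":[0,0,0],"fingers":22}]'
python3 -m creep '[{"dp":[-5,0,0],"angular":[0,0,0],"fingers":22},{"dp":[-10,0,0],"angular":[0,0,0],"fingers":22},{"dp":[-15,0,0],"angular":[0,0,0],"fingers":22},{"dp":[-17,0,0],"angular":[0,0,0],"fingers":22},{"dp":[-17,0,0],"angular":[0,0,0],"fingers":22}]'
python3 - <<'E'
from h import *
plan([492.4,-114.5,35],10)
s=optics.grab_frame('side')
cv2.imwrite('pics/c6.png',cv2.resize(s[150:270,280:440],(800,600)))
E
```

```text
clock: 5.73
eef_pos: [473.5, -118.3, 36.4]
tcp_rot: [3.141, -0.001, 0.173]
contact_force: [1.7, 0.7, 3.9]
opening: 0.342
clock: 6.15
eef_pos: [456.2, -121.3, 36.3]
tcp_rot: [3.141, -0.0, 0.173]
contact_force: [-0.1, -0.2, 7.0]
opening: 0.345
now [ 456.2 -121.3   36.3] rpy [ 1.7999e+02 -1.0000e-02  9.8900e+00] F [-0.1 -0.2  7. ] open 0.345 t 6.15
dp [36.8 -0.5  1.3] ang [ 0.0002 -0.0001 -0.0019]
```

View pics/c6.png

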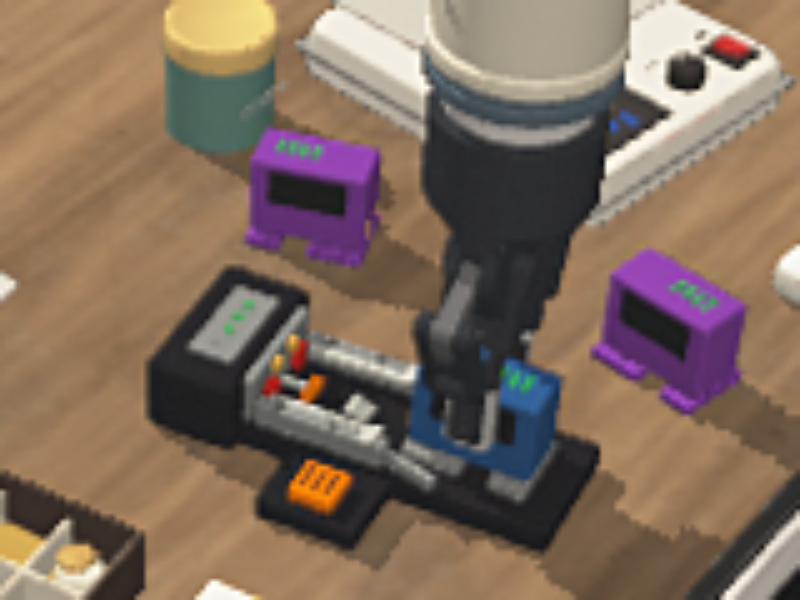

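The pack is at the rail's open end, at charger x of about -62, clear of the lips. Lifting straight up.

```bash
python3 -m creep '[{"dp":[0,0,-5],"angular":[0,0,0],"fingers":22},{"dp":[0,0,-15],"angular":[0,0,0],"fingers":22},{"dp":[0,0,-40],"angular":[0,0,0],"fingers":22},{"dp":[0,0,-70],"angular":[0,0,0],"fingers":22},{"dp":[0,0,-90],"angular":[0,0,0],"fingers":22}]'
python3 -m creep '[{"dp":[0,0,0],"angular":[0,0,0],"fingers":22},{"dp":[0,0,0],"angular":[0,0,0],"fingers":22}]'
python3 - <<'E'
from h import *
plan([420,279,130],-2.6)
s=optics.grab_frame('side')
cv2.imwrite('pics/c7.png',cv2.resize(s[120:270,260:460],(800,600)))
E
```

```text
clock: 6.62
eef_pos: [456.1, -120.9, 128.0]
tcp_rot: [-3.141, 0.001, 0.173]
contact_force: [0.7, -0.4, -2.6]
opening: 0.344
clock: 6.78
eef_pos: [456.8, -121.1, 127.0]
tcp_rot: [3.141, -0.001, 0.173]
contact_force: [-0.6, -0.5, -3.7]
opening: 0.344
now [ 456.8 -121.1  127. ] rpy [ 1.7996e+02 -8.0000e-02  9.9000e+00] F [-0.6 -0.5 -3.7] open 0.344 t 6.78
dp [  32.5 -400.5   -3.3] ang [ 0.0006 -0.0015  0.2182]
```

View pics/c7.png

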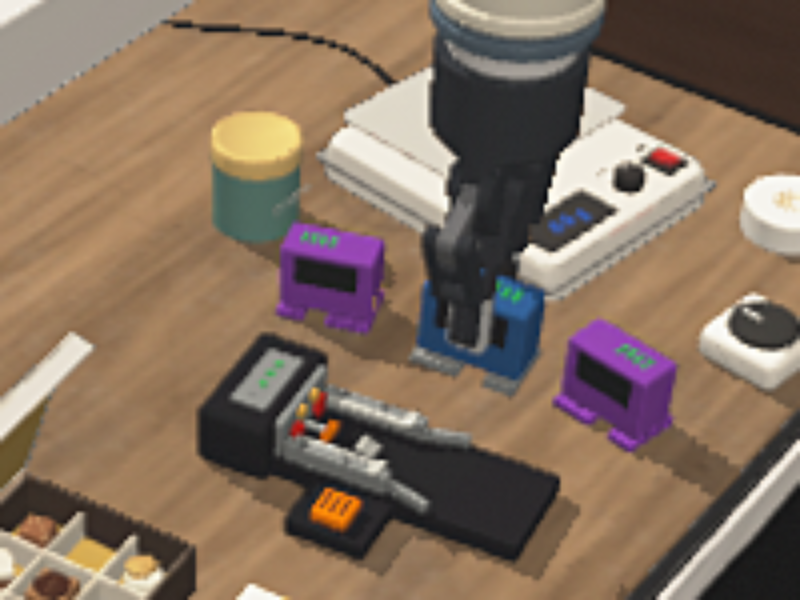

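The pack hangs level, centred in the jaws, with its near face centred at about (378,210) px. Carrying it towards the printer.

```bash
python3 -m creep '[{"dp":[-5,-15,-5],"angular":[0,0,0.02],"fingers":22},{"dp":[-10,-40,-8],"angular":[0,0,0.05],"fingers":22},{"dp":[-10,-75,-8],"angular":[0,0,0.09],"fingers":22},{"dp":[-10,-110,-8],"angular":[0,0,0.13],"fingers":22},{"dp":[-10,-145,-8],"angular":[0,0,0.17],"fingers":22}]'
python3 -m creep '[{"dp":[0,-35,0],"angular":[0,0,0.02],"fingers":22},{"dp":[0,-70,0],"angular":[0,0,0.04],"fingers":22},{"dp":[0,-105,0],"angular":[0,0,0.05],"fingers":22},{"dp":[0,-135,0],"angular":[0,0,0.05],"fingers":22},{"dp":[0,-150,0],"angular":[0,0,0.05],"fingers":22}]'
python3 -c "
from h import *
plan([415,279,100],-2.6)"
```

```text
clock: 7.25
eef_pos: [420.0, 21.1, 132.6]
tcp_rot: [3.141, 0.003, -0.0]
contact_force: [0.3, -0.2, -3.2]
opening: 0.344
clock: 7.67
eef_pos: [420.3, 172.6, 132.6]
tcp_rot: [3.141, 0.002, -0.046]
contact_force: [0.5, 0.2, -2.5]
opening: 0.342
now [420.3 172.6 132.6] rpy [ 1.7998e+02  1.4000e-01 -2.6200e+00] F [ 0.5  0.2 -2.5] open 0.342 t 7.67
dp [ -10.1 -106.1   32.6] ang [ 0.0004  0.0024 -0.0004]
```

```bash
python3 -m creep '[{"dp":[0,-20,0],"angular":[0,0,0],"fingers":22},{"dp":[-5,-55,0],"angular":[0,0,0],"fingers":22},{"dp":[-7,-90,10],"angular":[0,0,0],"fingers":22},{"dp":[-8,-106,30],"angular":[0,0,0],"fingers":22},{"dp":[-8,-106,50],"angular":[0,0,0],"fingers":22}]'
python3 -m creep '[{"dp":[0,0,10],"angular":[0,0,0],"fingers":22},{"dp":[0,0,20],"angular":[0,0,0],"fingers":22},{"dp":[0,0,25],"angular":[0,0,0],"fingers":22},{"dp":[0,0,25],"angular":[0,0,0],"fingers":22}]'
python3 - <<'E'
from h import *
plan([417,278.9,40],-2.6)
t=optics.grab_frame('top');s=optics.grab_frame('side')
cv2.imwrite('pics/c8.png',np.hstack([cv2.resize(t[210:330,140:260],(400,400)),cv2.resize(s[260:420,180:340],(400,400))]))
E
```

```text
clock: 8.08
eef_pos: [418.5, 279.5, 82.6]
tcp_rot: [-3.141, -0.0, -0.045]
contact_force: [-0.1, -0.0, -2.9]
opening: 0.343
clock: 8.42
eef_pos: [417.9, 275.2, 57.8]
tcp_rot: [3.14, 0.002, -0.048]
contact_force: [0.5, 0.5, -2.5]
opening: 0.346
now [417.9 275.2  57.8] rpy [ 1.7991e+02  1.2000e-01 -2.7500e+00] F [ 0.5  0.5 -2.5] open 0.346 t 8.42
dp [-1.  -3.7 17.8] ang [ 0.0016  0.0021 -0.0027]
```

View pics/c8.png

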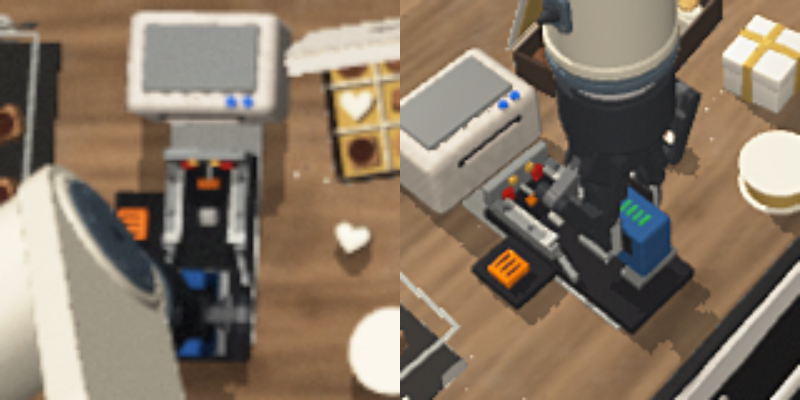

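The pack hangs over the printer's apron, before the lips: the blue is at about (198,300) px in the top view and the lips start at about y=285. Lateral alignment looks right to within about 1 mm, apart from a transient. I'll correct it and lower.

```bash
python3 -m creep '[{"dp":[0,0,0],"angular":[0,0,0],"fingers":22},{"dp":[0,0,0],"angular":[0,0,0],"fingers":22},{"dp":[0,0,0],"angular":[0,0,0],"fingers":22}]'
python3 -c "
from h import *
plan([417,278.9,38],-2.6)"
```

```text
clock: 8.77
eef_pos: [419.1, 276.4, 59.7]
tcp_rot: [-3.141, -0.001, -0.048]
contact_force: [-0.8, -0.7, -2.9]
opening: 0.345
now [419.1 276.4  59.7] rpy [-1.7996e+02 -6.0000e-02 -2.7200e+00] F [-0.8 -0.7 -2.9] open 0.345 t 8.77
dp [-2.2 -2.3 21.7] ang [-0.0007 -0.001  -0.0022]
```

```bash
python3 -m creep '[{"dp":[-2,-2,4],"angular":[0,0,0],"fingers":22},{"dp":[-2,-2,10],"angular":[0,0,0],"fingers":22},{"dp":[-2,-2,16],"angular":[0,0,0],"fingers":22},{"dp":[-2,-2,20],"angular":[0,0,0],"fingers":22},{"dp":[-2,-2,20],"angular":[0,0,0],"fingers":22}]'
python3 -m creep '[{"dp":[0,0,0.7],"angular":[0,0,0],"fingers":22},{"dp":[0,0,1.4],"angular":[0,0,0],"fingers":22},{"dp":[0,0,1.4],"angular":[0,0,0],"fingers":22}]'
python3 - <<'E'
from h import *
plan([417,278.9,37],-2.6)
t=optics.grab_frame('top');s=optics.grab_frame('side')
cv2.imwrite('pics/c9.png',np.hstack([cv2.resize(t[220:320,150:250],(400,400)),cv2.resize(s[290:410,190:310],(400,400))]))
E
```

```text
clock: 9.18
eef_pos: [416.0, 278.0, 37.8]
tcp_rot: [3.14, 0.002, -0.047]
contact_force: [-0.1, 0.3, -1.7]
opening: 0.337
clock: 9.43
eef_pos: [416.8, 278.5, 37.6]
tcp_rot: [-3.142, -0.0, -0.047]
contact_force: [0.2, -0.3, -2.0]
opening: 0.342
now [416.8 278.5  37.6] rpy [-180.    -0.    -2.7] F [ 0.2 -0.3 -2. ] open 0.342 t 9.43
dp [ 0.2 -0.4  0.6] ang [-0.     -0.     -0.0018]
```

View pics/c9.png

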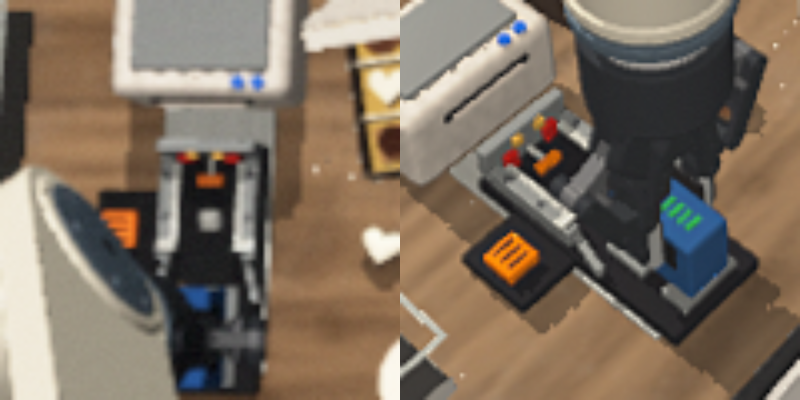

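The pack is just above the channel floor, since the force still shows its weight (-2 N). Lowering another 1 mm.

```bash
python3 -m creep '[{"dp":[0,-0.4,0.6],"angular":[0,0,0],"fingers":22},{"dp":[0,-0.4,1.2],"angular":[0,0,0],"fingers":22},{"dp":[0,-0.4,1.2],"angular":[0,0,0],"fingers":22}]'
python3 -m creep '[{"dp":[4,0,0],"angular":[0,0,0],"fingers":22},{"dp":[8,0,0],"angular":[0,0,0],"fingers":22},{"dp":[12,0,0],"angular":[0,0,0],"fingers":22}]'
```

```text
clock: 9.78
eef_pos: [416.8, 278.9, 36.5]
tcp_rot: [-3.141, -0.0, -0.047]
contact_force: [0.7, 0.2, -2.2]
opening: 0.339
clock: 10.03
eef_pos: [429.3, 278.4, 36.5]
tcp_rot: [-3.141, -0.0, -0.047]
contact_force: [0.2, 0.1, -2.5]
opening: 0.344
```

```bash
python3 -m creep '[{"dp":[3,0,0.4],"angular":[0,0,0],"fingers":22},{"dp":[6,0,0.4],"angular":[0,0,0],"fingers":22},{"dp":[9,0,0.4],"angular":[0,0,0],"fingers":22}]'
python3 -m creep '[{"dp":[3,0,0],"angular":[0,0,0],"fingers":22},{"dp":[6,0,0],"angular":[0,0,0],"fingers":22},{"dp":[9,0,0],"angular":[0,0,0],"fingers":22}]'
```

```text
clock: 10.28
eef_pos: [437.9, 277.8, 36.2]
tcp_rot: [-3.142, 0.0, -0.048]
contact_force: [-2.6, -0.6, 4.1]
opening: 0.343
clock: 10.53
eef_pos: [446.9, 277.4, 36.2]
tcp_rot: [-3.142, 0.0, -0.047]
contact_force: [-3.4, -0.4, 5.4]
opening: 0.34
```

```bash
for i in 1 2; do :; done
python3 -m creep '[{"dp":[3,0,-0.1],"angular":[0,0,0],"fingers":22},{"dp":[6,0,-0.1],"angular":[0,0,0],"fingers":22},{"dp":[9,0,-0.1],"angular":[0,0,0],"fingers":22}]'
python3 -m creep '[{"dp":[2,0,0],"angular":[0,0,0],"fingers":22},{"dp":[4,0,0],"angular":[0,0,0],"fingers":22},{"dp":[6,0,0],"angular":[0,0,0],"fingers":22}]'
python3 -m creep '[{"dp":[2,0,0],"angular":[0,0,0],"fingers":22},{"dp":[4,0,0],"angular":[0,0,0],"fingers":22},{"dp":[6,0,0],"angular":[0,0,0],"fingers":22}]'
```

```text
clock: 10.78
eef_pos: [455.9, 277.0, 36.2]
tcp_rot: [3.142, 0.0, -0.047]
contact_force: [-5.0, 1.0, 6.4]
opening: 0.343
clock: 11.03
eef_pos: [461.0, 276.6, 36.1]
tcp_rot: [3.141, 0.002, -0.048]
contact_force: [-9.2, 2.3, 6.6]
opening: 0.343
clock: 11.28
eef_pos: [467.9, 276.5, 36.2]
tcp_rot: [-3.141, -0.0, -0.047]
contact_force: [-2.3, 0.5, 3.7]
opening: 0.346
```

```bash
python3 -m creep '[{"dp":[2,0,0],"angular":[0,0,0],"fingers":22},{"dp":[4,0,0],"angular":[0,0,0],"fingers":22}]'
python3 -m creep '[{"dp":[2,0,0],"angular":[0,0,0],"fingers":22},{"dp":[4,0,0],"angular":[0,0,0],"fingers":22}]'
python3 -m creep '[{"dp":[2,0,0],"angular":[0,0,0],"fingers":22},{"dp":[4,0,0],"angular":[0,0,0],"fingers":22}]'
python3 - <<'E'
from h import *
t=optics.grab_frame('top');s=optics.grab_frame('side')
cv2.imwrite('pics/c10.png',np.hstack([cv2.resize(t[220:320,150:250],(400,400)),cv2.resize(s[290:410,190:310],(400,400))]))
E
```

```text
clock: 11.45
eef_pos: [472.1, 276.3, 36.2]
tcp_rot: [-3.141, -0.0, -0.047]
contact_force: [-2.7, 1.1, 4.7]
opening: 0.34
clock: 11.62
eef_pos: [475.9, 276.1, 36.2]
tcp_rot: [-3.142, -0.0, -0.047]
contact_force: [-2.5, 0.8, 5.0]
opening: 0.343
clock: 11.78
eef_pos: [479.9, 275.9, 36.1]
tcp_rot: [3.142, 0.0, -0.047]
contact_force: [-2.6, 0.5, 4.8]
opening: 0.344
```

View pics/c10.png

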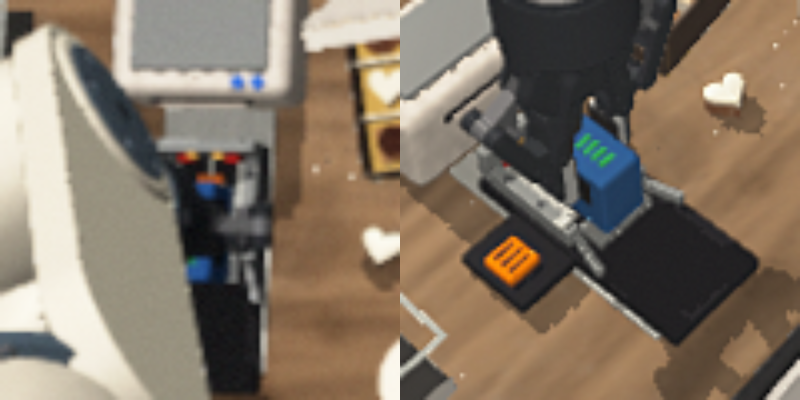

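The pack is within the lips. The top view shows a gap of about 12 mm between its front edge (y≈265 px) and the red bumper (y≈260 px). I'll continue in 1 mm steps and watch the force.

```bash
for i in 1; do python3 -m creep '[{"dp":[1,0,0],"angular":[0,0,0],"fingers":22},{"dp":[2,0,0],"angular":[0,0,0],"fingers":22}]'; done
python3 -m creep '[{"dp":[1,0,0],"angular":[0,0,0],"fingers":22},{"dp":[2,0,0],"angular":[0,0,0],"fingers":22}]'
python3 -m creep '[{"dp":[1,0,0],"angular":[0,0,0],"fingers":22},{"dp":[2,0,0],"angular":[0,0,0],"fingers":22}]'
python3 -m creep '[{"dp":[1,0,0],"angular":[0,0,0],"fingers":22}]'
python3 -m creep '[{"dp":[1,0,0],"angular":[0,0,0],"fingers":22}]'
```

```text
clock: 12.05
eef_pos: [481.0, 275.7, 36.1]
tcp_rot: [3.141, 0.001, -0.047]
contact_force: [-5.5, 1.7, 6.8]
opening: 0.341
clock: 12.22
eef_pos: [482.7, 275.6, 36.0]
tcp_rot: [3.141, 0.002, -0.047]
contact_force: [-5.8, 1.6, 6.7]
opening: 0.345
clock: 12.38
eef_pos: [484.6, 275.5, 36.0]
tcp_rot: [3.141, 0.002, -0.047]
contact_force: [-6.7, 1.1, 7.4]
opening: 0.342
clock: 12.47
eef_pos: [485.5, 275.5, 36.0]
tcp_rot: [3.141, 0.002, -0.047]
contact_force: [-7.0, 1.4, 7.7]
opening: 0.34
clock: 12.55
eef_pos: [486.4, 275.4, 36.0]
tcp_rot: [3.141, 0.002, -0.047]
contact_force: [-6.9, 2.3, 8.3]
opening: 0.343
```

The spring contact began at about x=480.3, so I expect the click near 492 and the bumper near 494.

```bash
python3 -m creep '[{"dp":[1,0,0],"angular":[0,0,0],"fingers":22},{"dp":[2,0,0],"angular":[0,0,0],"fingers":22}]'
python3 -m creep '[{"dp":[1,0,0],"angular":[0,0,0],"fingers":22}]'
python3 -m creep '[{"dp":[0.7,0,0],"angular":[0,0,0],"fingers":22}]'
python3 -m creep '[{"dp":[0.5,0,0],"angular":[0,0,0],"fingers":22}]'
```

```text
clock: 12.72
eef_pos: [488.2, 275.3, 36.0]
tcp_rot: [3.141, 0.003, -0.047]
contact_force: [-7.0, 2.5, 7.6]
opening: 0.338
clock: 12.8
eef_pos: [489.2, 275.2, 36.0]
tcp_rot: [3.141, 0.003, -0.047]
contact_force: [-8.0, 2.4, 8.1]
opening: 0.348
clock: 12.88
eef_pos: [489.8, 275.2, 36.0]
tcp_rot: [3.141, 0.003, -0.048]
contact_force: [-6.9, 2.4, 7.8]
opening: 0.345
clock: 12.97
eef_pos: [490.3, 275.2, 36.0]
tcp_rot: [3.141, 0.003, -0.048]
contact_force: [-9.0, 2.3, 8.8]
opening: 0.343
```

```bash
python3 -m creep '[{"dp":[0.5,0,0],"angular":[0,0,0],"fingers":22}]'
python3 -m creep '[{"dp":[0.5,0,0],"angular":[0,0,0],"fingers":22}]'
```

```text
clock: 13.05
eef_pos: [490.7, 275.2, 36.0]
tcp_rot: [3.141, 0.003, -0.047]
contact_force: [-9.1, 2.8, 9.6]
opening: 0.344
clock: 13.13
eef_pos: [491.2, 275.1, 36.0]
tcp_rot: [3.141, 0.003, -0.048]
contact_force: [-8.1, 2.8, 8.5]
opening: 0.345
```

```bash
python3 -m creep '[{"dp":[0.5,0,0],"angular":[0,0,0],"fingers":22}]'
python3 -m creep '[{"dp":[0.5,0,0],"angular":[0,0,0],"fingers":22}]'
python3 - <<'E'
from h import *
s=optics.grab_frame('side')
hs=cv2.cvtColor(s,40); m=cv2.inRange(hs,(5,180,180),(18,255,255)); m[:,:200]=0;m[:,260:]=0;m[:350]=0
print(cv2.moments(m)['m00']/255, cv2.moments(m)['m10']/cv2.moments(m)['m00'],cv2.moments(m)['m01']/cv2.moments(m)['m00'])
s0=cv2.imread('pics/side0.png'); 
cv2.imwrite('pics/c11.png',np.hstack([cv2.resize(s0[300:400,190:290],(400,400)),cv2.resize(s[300:400,190:290],(400,400))]))
E
```

```text
clock: 13.22
eef_pos: [491.6, 275.1, 36.0]
tcp_rot: [3.141, 0.003, -0.048]
contact_force: [-7.9, 2.8, 8.8]
opening: 0.342
clock: 13.3
eef_pos: [492.1, 275.1, 35.9]
tcp_rot: [3.141, 0.003, -0.047]
contact_force: [-7.0, 1.4, 8.1]
opening: 0.343
109.0 222.75229357798165 366.7889908256881
```

View pics/c11.png

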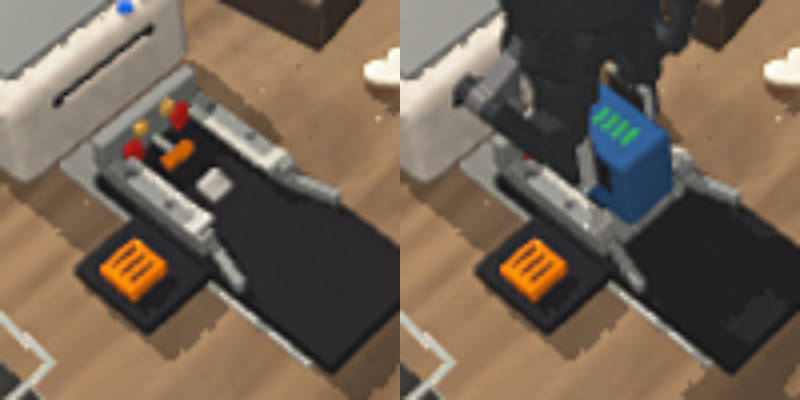

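```bash
python3 - <<'E'
import cv2,numpy as np
def cen(im):
    m=cv2.inRange(cv2.cvtColor(im,40),(5,180,180),(18,255,255)); k,l,st,c=cv2.connectedComponentsWithStats(m); return [(c[i].round(1).tolist(),st[i].tolist()) for i in range(1,k) if st[i,4]>300]
for f in('c8','c9','c10','c11'):
    print(f,cen(cv2.imread(f'pics/{f}.png')[:,400:]))
for f in('c5','c6','c3'): print(f,cen(cv2.imread(f'pics/{f}.png')))
E
python3 -m creep '[{"dp":[0.4,0,0],"angular":[0,0,0],"fingers":22}]'
```

```text
c8 [([107.5, 267.4], [88, 250, 40, 37, 674])]
c9 [([110.3, 256.7], [84, 233, 53, 49, 1202])]
c10 [([111.5, 259.6], [85, 237, 53, 46, 1193])]
c11 [([132.4, 268.0], [101, 240, 63, 59, 1740])]
c5 [([318.6, 488.7], [290, 466, 59, 48, 1618])]
c6 [([318.6, 485.0], [290, 461, 60, 48, 1674])]
c3 [([308.9, 502.5], [289, 491, 46, 24, 397])]
clock: 13.43
eef_pos: [492.5, 275.0, 35.9]
tcp_rot: [3.141, 0.003, -0.048]
contact_force: [-9.8, 3.4, 8.1]
opening: 0.34
```

The key's pixel row tells catch state: 366.7 with the catch up (start), about 0.9 px lower while the foot was over the catch (c10), and 366.8 now. So the catch is up and it has clicked. Stop pushing, ease off and check.

```bash
python3 -m creep '[{"dp":[-0.5,0,-0.2],"angular":[0,0,0],"fingers":22},{"dp":[-0.8,0,-0.3],"angular":[0,0,0],"fingers":22}]'
python3 - <<'E'
from h import *
for i in range(2):
    s=optics.grab_frame('side')
    m=cv2.inRange(cv2.cvtColor(s,40),(5,180,180),(18,255,255)); m[:,:200]=0;m[:,260:]=0;m[:350]=0
    M=cv2.moments(m); print(M['m00']/255, M['m10']/M['m00'],M['m01']/M['m00'])
print(r.sense()['eef_pos'],r.sense()['contact_force'])
E
python3 -m creep '[{"dp":[-0.4,0,0],"angular":[0,0,0],"fingers":22},{"dp":[-0.8,0,0],"angular":[0,0,0],"fingers":22}]'
```

```text
clock: 13.6
eef_pos: [492.3, 275.0, 36.0]
tcp_rot: [3.141, 0.002, -0.047]
contact_force: [-4.0, 1.6, 1.4]
opening: 0.341
111.0 222.81981981981983 366.7117117117117
110.0 222.75454545454545 366.7818181818182
[492.33974647 275.01156085  36.00589657] [-5.98764881  2.89533581  3.13148702]
clock: 13.87
eef_pos: [492.2, 275.1, 36.1]
tcp_rot: [3.141, 0.001, -0.047]
contact_force: [-2.5, 0.9, 1.5]
opening: 0.342
```

```bash
python3 -m creep '[{"dp":[-0.6,0,0],"angular":[0,0,0],"fingers":22},{"dp":[-1,0,0],"angular":[0,0,0],"fingers":22}]'; python3 -m creep '[{"dp":[-0.4,0,0],"angular":[0,0,0],"fingers":22},{"dp":[-0.8,0,0],"angular":[0,0,0],"fingers":22}]'
```

```text
clock: 14.03
eef_pos: [492.0, 275.1, 36.2]
tcp_rot: [3.141, -0.001, -0.047]
contact_force: [0.3, -1.1, -2.2]
opening: 0.337
clock: 14.2
eef_pos: [491.7, 275.2, 36.4]
tcp_rot: [-3.141, -0.002, -0.047]
contact_force: [4.6, -2.8, -4.7]
opening: 0.34
```

A light pull now meets +4.6 N of resistance, with only 0.8 mm of movement: the catch holds. I'll return to neutral and release.

```bash
python3 -m creep '[{"dp":[0.5,0,0.2],"angular":[0,0,0],"fingers":22},{"dp":[1,0,0.4],"angular":[0,0,0],"fingers":22},{"dp":[1,0,0.4],"angular":[0,0,0],"fingers":22}]'
python3 -m creep '[{"dp":[0,0,0],"angular":[0,0,0],"fingers":32},{"dp":[0,0,0],"angular":[0,0,0],"fingers":38},{"dp":[0,0,0],"angular":[0,0,0],"fingers":48},{"dp":[0,0,0],"angular":[0,0,0],"fingers":48},{"dp":[0,0,0],"angular":[0,0,0],"fingers":48}]'
```

```text
clock: 14.45
eef_pos: [491.9, 275.2, 36.2]
tcp_rot: [3.141, 0.0, -0.047]
contact_force: [-0.9, -2.7, 1.4]
opening: 0.34
clock: 14.87
eef_pos: [491.9, 275.5, 36.1]
tcp_rot: [-3.141, -0.0, -0.047]
contact_force: [1.0, -0.2, -0.5]
opening: 0.558
```

```bash
python3 -m creep '[{"dp":[0,0,-15],"angular":[0,0,0],"fingers":48},{"dp":[0,0,-40],"angular":[0,0,0],"fingers":48},{"dp":[0,0,-75],"angular":[0,0,0],"fingers":48},{"dp":[0,0,-110],"angular":[0,0,0],"fingers":48},{"dp":[0,0,-120],"angular":[0,0,0],"fingers":48}]'
python3 -m creep '[{"dp":[-40,0,0],"angular":[0,0,0],"fingers":48},{"dp":[-80,0,-20],"angular":[0,0,0],"fingers":48},{"dp":[-110,20,-40],"angular":[0,0,0],"fingers":48},{"dp":[-110,60,-40],"angular":[0,0,0],"fingers":48},{"dp":[-110,100,-40],"angular":[0,0,0],"fingers":48}]'
python3 -m creep '[{"dp":[0,40,0],"angular":[0,0,0],"fingers":48},{"dp":[0,80,0],"angular":[0,0,0],"fingers":48},{"dp":[0,100,0],"angular":[0,0,0],"fingers":48},{"dp":[0,100,0],"angular":[0,0,0],"fingers":48}]'
python3 - <<'E'
from h import *
t=optics.grab_frame('top');s=optics.grab_frame('side')
cv2.imwrite('pics/t12.png',t)
cv2.imwrite('pics/s12.png',np.hstack([s,np.zeros((480,10,3),np.uint8)])[:,:640])
cv2.imwrite('pics/c12.png',np.hstack([cv2.resize(t[220:320,150:250],(400,400)),cv2.resize(s[290:410,190:310],(400,400))]))
m=cv2.inRange(cv2.cvtColor(s,40),(5,180,180),(18,255,255)); m[:,:200]=0;m[:,260:]=0;m[:350]=0
M=cv2.moments(m); print('key',M['m10']/M['m00'],M['m01']/M['m00'])
m=cv2.inRange(cv2.cvtColor(t,40),(98,120,60),(118,255,255)); m[:,:180]=0;m[:,230:]=0;m[:245]=0
ys,xs=np.nonzero(m); b=cv2.minAreaRect(np.stack([xs,ys],1).astype(np.float32)); print(b,onz('top',*b[0],64))
E
```

```text
clock: 15.28
eef_pos: [494.1, 276.6, 161.0]
tcp_rot: [-3.138, -0.006, -0.047]
contact_force: [-0.0, 0.7, 0.3]
opening: 0.561
clock: 15.7
eef_pos: [375.9, 180.9, 196.9]
tcp_rot: [-3.14, -0.002, -0.042]
contact_force: [1.3, -0.2, 0.0]
opening: 0.558
clock: 16.03
eef_pos: [371.6, 77.7, 195.8]
tcp_rot: [3.141, 0.0, -0.05]
contact_force: [-0.1, 0.4, 0.1]
opening: 0.561
key 222.86324786324786 366.9145299145299
((198.92645263671875, 272.9558410644531), (15.646086692810059, 24.92636489868164), 4.398705005645752) [488.74137906 270.59483354  64.        ]
```

View pics/c12.png

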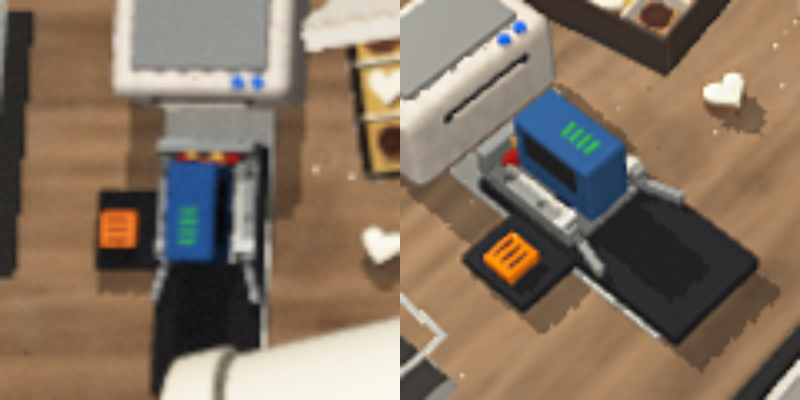

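View pics/t12.png

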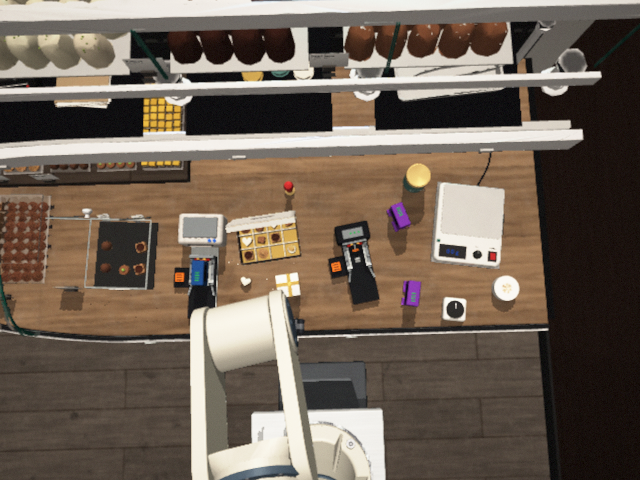

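The pack sits fully in the printer's rail against the red and brass end, with the key raised. The other things are where they were. One last stability check before handing in.

```bash
python3 -m creep '[{"dp":[0,0,0],"angular":[0,0,0],"fingers":48},{"dp":[0,0,0],"angular":[0,0,0],"fingers":48},{"dp":[0,0,0],"angular":[0,0,0],"fingers":48},{"dp":[0,0,0],"angular":[0,0,0],"fingers":48},{"dp":[0,0,0],"angular":[0,0,0],"fingers":48}]'
python3 - <<'E'
from h import *
t=optics.grab_frame('top');s=optics.grab_frame('side')
m=cv2.inRange(cv2.cvtColor(s,40),(5,180,180),(18,255,255)); m[:,:200]=0;m[:,260:]=0;m[:350]=0
M=cv2.moments(m); print('key',M['m10']/M['m00'],M['m01']/M['m00'])
m=cv2.inRange(cv2.cvtColor(t,40),(98,120,60),(118,255,255)); m[:,:180]=0;m[:,230:]=0;m[:245]=0
ys,xs=np.nonzero(m); b=cv2.minAreaRect(np.stack([xs,ys],1).astype(np.float32)); print(b)
# front-top corner heights, side view blue
m=cv2.inRange(cv2.cvtColor(s,40),(98,120,60),(118,255,255)); m[:,:200]=0;m[:,280:]=0;m[:300]=0;m[400:]=0
k,l,st,c=cv2.connectedComponentsWithStats(m); print(st[1:],c[1:])
t0=cv2.imread('pics/top0.png'); d=cv2.absdiff(t,t0).max(2); d[310:]=0; d[:160]=0
k,l,st,c=cv2.connectedComponentsWithStats((d>60).astype(np.uint8)); print([x.tolist() for x in st[1:] if x[4]>8])
E
```

```text
clock: 16.55
eef_pos: [372.5, 81.3, 195.9]
tcp_rot: [3.142, 0.0, -0.046]
contact_force: [-0.7, 0.5, -0.7]
opening: 0.56
key 222.86324786324786 366.9145299145299
((197.31422424316406, 272.7157287597656), (12.484404563903809, 24.968809127807617), 2.8624050617218018)
[[220 300   3   3   8]
 [224 317  34  39 664]] [[220.875     301.125    ]
 [241.7123494 335.9623494]]
[[350, 243, 17, 27, 293], [191, 259, 15, 26, 311], [349, 259, 5, 12, 21], [191, 289, 94, 21, 738]]
```

```bash
python3 -c "
from h import *
print(onz('top',197.3,272.7,64)); print(r.sign_off())"
```

```text
[489.46139773 274.48256476  64.        ]
the job is handed in; nothing more can be done
None
```

The blue pack is on the printer's rail, clicked in and held by the catch, and I handed the job in at about 16.6 s.

I pressed the charger's orange key with about 5 N and the pack sprung out about 26 mm. I drew it to about -62 mm, lifted it clear, set it down before the printer's lips and slid it in slowly.

**Push and click:** The push was about 9–10 N at most. The spring met the pack at x ≈ 480 mm, and I saw the click with the pack at x ≈ 492 mm. I stepped 0.4 mm further before stopping, short of the bumper I expected at about 494 mm. I could not read the bumper's compression directly.

**Catch holding:**
- The printer key was back at its raised height in the side view.
- A light pull met 4.6 N of resistance with under 1 mm of movement.
- After release, the key did not move between two looks about half a second apart, and the pack stayed on the rail.

**Other things on the counter:** Comparing the last top view with the first showed only the pack and the arm changed. The strip under the arm and the counter's front edge were left out of that comparison.

**Disagreements:**
- The top view puts the pack centre at x ≈ 489.5 mm, about 2.5 mm short of the gripper's 492. The same measurement read about 1.7 mm short on the charger, so I put it down to camera and mask bias.
- The printer's rail unit seems to stand about 10 mm nearer than its housing implies, so I found the click by force and key height rather than by position.

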